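Put the toppled toy robot on show and click the display case shut

ROBOT

A 6-joint arm with a two-finger parallel gripper is mounted at the origin on the work surface. World frame = base frame: x ahead of the robot, y to its left, z up, the work surface at z = 0. Lengths are in mm, angles in degrees, forces in N, time in s.
With the tool pointing down it reaches from about 300 to 850 mm from the base axis. Payload 4.2 kg.
Tool frame: the origin (TCP) lies on the centre line of the jaws, within the pads' length; the fingertips stand 14 mm ahead of it and the grasp point (between the pads) lies 5 mm behind it; z points along the fingers, y is the line along which they close (so a half turn about z gives the same grasp; the last joint's range is limited). The gripper opens to 91 mm and grips with 3 to 60 N. Pads are 32 mm wide; open, the fingers measure 118 mm over their backs; the gripper's body (76 mm by 178 mm) begins 60 mm behind the grasp point.
Start: joints at [-69.614, 18.312, 89.639, -0, 72.044, -1.146], TCP at [211.038, -534.887, 227.976] pointing down, gripper open.
Joint ranges: [-177.97, 177.97], [-48.28, 115.42], [12.27, 149.76], [-77.06, 257.06], [2.81, 150.46], [-146.56, 146.56]. Speed limits (degrees/s): [147.25, 147.25, 180, 180, 180, 180].

INTERFACE

Orientations are given as [roll, pitch, yaw] about the fixed x, y, z axes, in that order (R = Rz(yaw) Ry(pitch) Rx(roll)).
In Python, from workcell import * gives the robot as it stands. The module is installed in compiled form; this text tells all that it offers.
- The arm moves only by the shell command python3 -m crank 'ROWS' [FORCE]. ROWS is JSON, a list of rows, each an object of numbers: "grip": the finger opening in m, from 0 to 0.0912; "x", "y", "z": the shift along the tool's x, y, z in m; "yaw": the turn about the tool's z in rad. In form: [{"grip": .., "x": .., "y": .., "z": .., "yaw": ..}, ...]. A call has exactly 5 rows; each row is the pose to reach, as a shift and turn from the pose commanded when the call began, along the tool's axes at that moment; what a row does not reach only later rows make up. A row lasts 1/12 s, in which the tool goes at most 41.7 mm and 7.16 degrees, less where a joint would pass 70% of its speed; a pose out of reach is approached as far as the arm can. A call with a gripper value outside its range is refused whole. The fingers move at their own pace and stop on an object; FORCE is the grip in N (left out, the last holds). Time passes only in rows, so rows that repeat a pose let the fingers close, or fill a call up. It gives the time, the measured TCP pose, the force, the opening and the grip force at its end, in the units of the state.
- state(): the state, without advancing time (a new reading comes with each control period).
- grab_frame(name): name is "scene" or "top" or "wrist"; returns the picture (400x640x3 uint8, red, green, blue); there is no depth.
- camera_model(name): a dict with "intrinsics" (3x3 intrinsics, pixels), "R" (3x3) and "t" (3): a world point X has camera coordinates R X + t. Camera axes: x right, y down, z forward; pixel columns grow to the right and rows downward; lengths in mm; the calibration is good to about 2 mm. A picture is of the moment at which its call begins: read the wrist's pose just before it. camera_model takes no time and is no camera call; for the wrist camera it gives the pose at the moment of the call.
- job_done(): hands the job in; it is judged then, once.
The state is a dict: "time_s": time; "qpos": joint angles; "qvel": joint speeds; "effort": joint torques, N m; "ee_pos": TCP position; "ee_rot": TCP orientation; "force": force on the tool from outside, world axes, zero at the start; "torque": the same for the moment, N m; "gripper_width": finger opening in mm; "gripper_force": force on a finger pad.
Only numpy, scipy, OpenCV 4.12 (cv2) and the standard library are available. Lean on these libraries where they do the work, as an engineer would, in place of code of your own. Each camera call takes 0.05 s, during which the arm holds its last target. There are 200 camera calls.

TASK

Pick up the toy robot figure that has fallen on its back on the counter and stand it upright on its own foot on the grey square in the middle of the open display case. Then swing the case's clear hinged cover down over it and press the cover's front edge until the catch clicks and the cover stays fully shut, with the figure still standing inside. Leave the jar, the boxed toy and the tin where they are.

Things in the scene. Friction and masses are not known exactly. Their poses are not given: they have to be found in the camera images.
- figure: Grey plastic toy robot, 120 mm tall, 100 to 190 g. Origin: centre of the underside of its black 60 x 60 x 12 mm foot; z runs foot to head, x out of its chest, y across its shoulders. Head 30 x 34 mm (z 88 to 120), legs z 12 to 46. It starts lying on its back, chest up, left or right of the case, head pointing roughly away from the robot, its z axis level, 30 mm above the counter.
- figure_grip (a point): Centre of the figure's torso, 65 mm above the underside of its foot, on its z axis; axes as the figure's. Torso with arms: flat sides 50 mm apart in y (grip here), 32 mm in x, from z 46 to 84 of the figure. A black backpack 34 mm wide (z 52 to 82) sticks out behind to x = -30 mm.
- case: Display case fixed to the counter: wooden plinth 200 mm (x) by 200 mm (y), 30 mm high, origin at the centre of its underside; x from its front (catch side, towards the robot) to its hinge, z up. A thin grey fabric square, 100 x 100 mm, marks the middle of its top.
- case_spot (a point): Centre of the grey square on top of the plinth, 30 mm above the counter; axes as the case's.
- cover (a joint): Cover angle, rad: 0 fully shut, 1.42 to 1.6 at the start, 1.75 at its stop. The stiff hinge (0.45 N m) holds it at any angle. At about 0.08 rad it meets a sprung catch in the plinth's front and stays ajar until pressed down there with about 15 N; it then clicks and is held shut at 0.
- cover_hinge (a point): Middle of the hinge line, along the case's y at the plinth's rear upper edge (100 mm behind its centre, 30 mm up). Axes turn with the cover; shut, they are the case's. The cover is a clear box open below with black edges, 200 mm (x) by 200 mm (y) by 136 mm high, walls 4 mm, 300 g; shut, it stands on the plinth, its top 166 mm above the counter.
- cover_tab (a point): Middle of the tip of the black pull tab: a plate 70 mm wide (y), 8 mm thick, sticking out 34 mm from the cover's front wall near its rim; in cover axes from cover_hinge (-234, 0, 8) mm. At 1.57 rad it points straight up; hook the face that then looks away from the robot and draw it along the arc. A catch tongue 36 mm wide hangs 26 mm below the rim.
- cover_edge (a point): Middle of the cover's upper front edge, where a black strip 30 mm wide runs along the front of its top: the place to press. In the cover's axes from cover_hinge: (-200, 0, 136) mm.
- jar: Glass jar with a black cap and paper label, 68 mm across, 105 mm high, standing on the other side of the case from the figure; origin at the centre of its underside. Leave alone.
- toybox: Flat cardboard toy box, 70 x 110 mm and 40 mm high, lying at the back left; origin at the centre of its underside. Leave alone.
- tin: Low round metal tin, 86 mm across and 40 mm high, at the back right; origin at the centre of its underside. Leave alone.
There are look-alikes about, which are no part of the job. Leave any pink look-alike of the figure alone.

How it is judged (in metres and radians):
On the way, in this order (a step that is already met when the one before it is completed fails the run):
1. the figure stands upright on the grey square and is let go, the cover still open (angle between figure's own z axis and vertical below 0.1 rad and distance between figure and case_spot below 0.03 m and contact force between the fingers and figure below 0.1 N and value of joint cover above 1 rad), for 0.3 s.
2. the cover is swung down over the standing figure (value of joint cover below 0.5 rad and angle between figure's own z axis and vertical below 0.1 rad).
3. the cover is pressed past its catch, fully shut (value of joint cover below 0.02 rad), for 0.2 s.
At the end, for the whole second after the job is handed in: The cover is fully shut (joint under 0.02 rad) and stays so by itself; the figure stands upright (within 0.1 rad) and still inside, the centre of its foot within 30 mm of the centre of the grey square (value of joint cover below 0.02 rad and angle between figure's own z axis and vertical below 0.1 rad and distance between figure and case_spot below 0.03 m and linear speed of figure below 0.02 m/s); the robot touches nothing.
It fails at once if the jar, the toy box or the tin is pushed more than 25 mm or tipped over (distance of any of jar, toybox, tin from where it was at the start of the episode above 0.025 m or angle between any of jar, toybox, tin's own z axis and vertical above 0.3 rad).
It also fails if it takes over 69 s, if anything falls off the work surface, if the arm or the gripper's body presses on something with over 40 N, if the wrist force passes 120 N, or if a joint passes its speed limit or range.

## Working session

There is one attempt and no reset: what is moved stays moved. The work goes in short steps, Python scripts to look and compute and a shell command to move; the robot and the scene stay as the last step left them, time stands still between calls to the robot, and variables do not carry over. Pictures are saved under pics/ and viewed, at most 10 in all, crops included, and the job is handed in when it is done.

```bash
mkdir -p pics; python3 - <<'E'
from workcell import *
import cv2,numpy as np
for n in("scene","top"):
    im=grab_frame(n); cv2.imwrite(f"pics/{n}0.png",im[...,::-1])
    m=camera_model(n); print(n,np.round(m["intrinsics"],1).tolist(),np.round(m["R"],3).tolist(),np.round(m["t"]).tolist())
s=state();print(s["ee_pos"],s["ee_rot"],s["time_s"],s["force"])
E
```

```text
scene [[507.8, 0.0, 324.4], [0.0, 507.8, 195.6], [0.0, 0.0, 1.0]] [[0.556, -0.831, -0.003], [-0.787, -0.526, -0.323], [0.266, 0.182, -0.947]] [-318.0, 424.0, 1725.0]
top [[411.8, 0.0, 326.4], [0.0, 411.8, 202.9], [0.0, 0.0, 1.0]] [[0.016, -1.0, -0.007], [-0.992, -0.015, -0.126], [0.126, 0.009, -0.992]] [-63.0, 510.0, 1423.0]
[ 210.8761352  -534.50463559  227.23229936] [-1.79914580e+02  3.49674891e-04  2.15313284e+01] 0.1 [ 0.32838457 -0.50164259  0.50205688]
```

View pics/scene0.png

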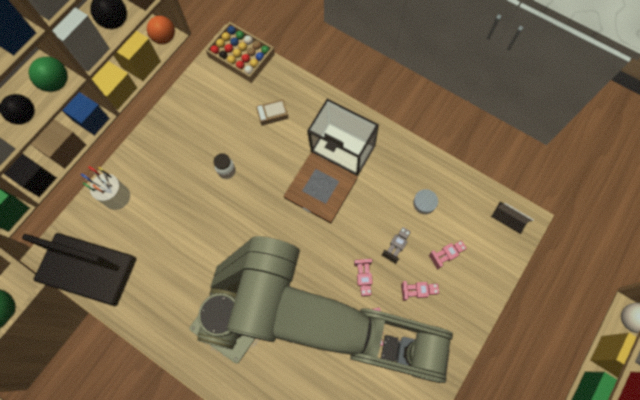

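View pics/top0.png

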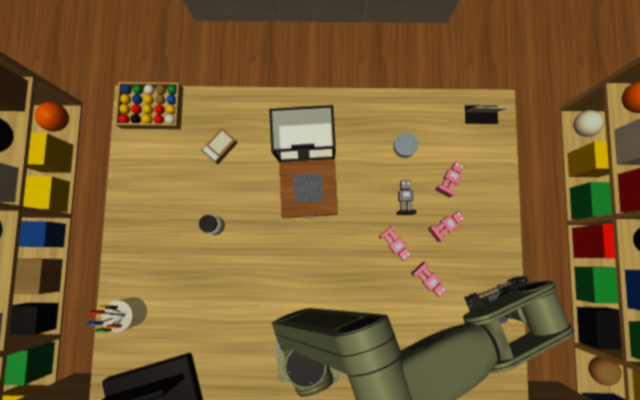

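The scene view shows the grey figure at (398,245), foot at (391,257), and the case with its grey square at (320,186) and tab at (333,143). The top view shows the figure at (405,196), the grey square at (308,187) and the tab at (304,152).

Candidates in the top view are the grey figure (405,196) and pink look-alikes at (451,178), (446,226), (396,242) and (428,278). Grey matches the description, so I choose (405,196). Next I'll check it in a close crop and measure from both views.

```bash
cat > h.py <<'E'
from workcell import *
import cv2,numpy as np
def ray(m,p):
    K,R,t=(np.array(m[k],float) for k in("intrinsics","R","t"))
    return -R.T@t, R.T@np.linalg.solve(K,[p[0],p[1],1.])
def plane(m,p,z):
    c,d=ray(m,p); return c+d*(z-c[2])/d[2]
def tri(*mp):
    A=np.zeros((3,3));b=np.zeros(3)
    for m,p in mp:
        c,d=ray(m,p);d=d/np.linalg.norm(d);P=np.eye(3)-np.outer(d,d);A+=P;b+=P@c
    X=np.linalg.solve(A,b)
    return X,[round(float(np.linalg.norm(np.cross(X-ray(m,p)[0],ray(m,p)[1]/np.linalg.norm(ray(m,p)[1])))),1) for m,p in mp]
def proj(m,X):
    K,R,t=(np.array(m[k],float) for k in("intrinsics","R","t"))
    u=K@(R@np.array(X,float)+t); return u[:2]/u[2]
E
python3 - <<'E'
from h import *
top=cv2.imread("pics/top0.png");sc=cv2.imread("pics/scene0.png")
M={n:camera_model(n) for n in("top","scene")}
def big(mask):
    n,l,st,c=cv2.connectedComponentsWithStats(mask.astype(np.uint8));i=1+np.argmax(st[1:,4]);return l==i
res={}
for n,im,rs,rf in(("top",top,(285,165,330,210),(390,172,422,220)),("scene",sc,(298,165,342,206),(378,222,416,266))):
    hsv=cv2.cvtColor(im,cv2.COLOR_BGR2HSV).astype(int)
    low=hsv[...,1]<70
    def roi(r):
        z=np.zeros(low.shape,bool);z[r[1]:r[3],r[0]:r[2]]=1;return z
    s=big(low&roi(rs)); f=big(low&roi(rf))
    ys,xs=np.nonzero(s);r=cv2.minAreaRect(np.c_[xs,ys].astype(np.float32));print(n,"sq",r)
    ys,xs=np.nonzero(f);r2=cv2.minAreaRect(np.c_[xs,ys].astype(np.float32));print(n,"fig",r2)
    res[n]=(r,r2)
    print(" plane sq",plane(M[n],r[0],30).round(), "corners",[plane(M[n],p,30).round()[:2].tolist() for p in cv2.boxPoints(r)])
    print(" plane fig",plane(M[n],r2[0],30).round())
for k in(0,1): print(tri(*[(M[n],res[n][k][0]) for n in M]))
print("tab",tri((M["top"],(304,152)),(M["scene"],(333,143))))
a=cv2.resize(top[140:230,260:430],None,fx=4,fy=4,interpolation=3)[:, :]
b=cv2.resize(sc[95:275,300:420],None,fx=2,fy=2,interpolation=3)
cv2.imwrite("pics/crop.png",cv2.resize(a,(680,360)))
E
```

```text
top sq ((307.91204833984375, 187.50518798828125), (26.718521118164062, 27.364463806152344), 86.633544921875)
top fig ((406.0, 196.5), (14.0, 31.0), 0.0)
 plane sq [565.  11.  30.] corners [[609.0, 64.0], [617.0, -34.0], [521.0, -41.0], [513.0, 56.0]]
 plane fig [ 538. -337.   30.]
scene sq ((320.1322937011719, 185.77938842773438), (27.096776962280273, 26.925277709960938), 30.963756561279297)
scene fig ((397.6922607421875, 242.9615020751953), (13.867505073547363, 33.559364318847656), 33.690067291259766)
 plane sq [563.  13.  30.] corners [[511.0, 59.0], [614.0, 68.0], [615.0, -34.0], [514.0, -41.0]]
 plane fig [ 537. -332.   30.]
(array([564.05794869,  12.09038023,  29.19113465]), [1.1, 1.1])
(array([ 534.47612151, -333.25997775,   43.48313781]), [1.4, 1.4])
tab (array([634.9319634 ,  10.55577368, 270.6321041 ]), [2.5, 2.5])
```

View pics/crop.png

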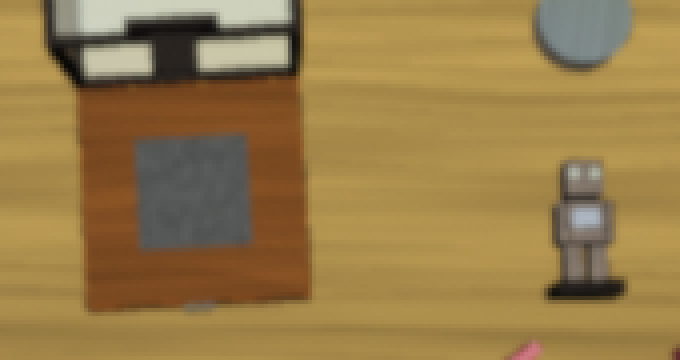

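The crop shows the upright-facing grey figure (head at crop (580,178), foot at (585,290)), not a pink one, beside the tin. The grey square is at (195,192). The measured height of the square (29 mm) and of the tab (~1.42 rad) fit the text. I'll move above the figure now.

```bash
python3 -m crank '[{"grip":0.09,"x":0.038,"y":-0.007,"z":0,"yaw":0},{"grip":0.09,"x":0.076,"y":-0.014,"z":0,"yaw":0},{"grip":0.09,"x":0.114,"y":-0.021,"z":0,"yaw":0},{"grip":0.09,"x":0.152,"y":-0.028,"z":0,"yaw":0},{"grip":0.09,"x":0.190,"y":-0.035,"z":0,"yaw":0}]'
python3 -m crank '[{"grip":0.09,"x":0.038,"y":-0.007,"z":0,"yaw":0.08},{"grip":0.09,"x":0.076,"y":-0.014,"z":0,"yaw":0.16},{"grip":0.09,"x":0.114,"y":-0.021,"z":0,"yaw":0.24},{"grip":0.09,"x":0.152,"y":-0.028,"z":0,"yaw":0.32},{"grip":0.09,"x":0.184,"y":-0.032,"z":0,"yaw":0.376}]'
python3 -m crank '[{"grip":0.09,"x":0,"y":0,"z":0,"yaw":0},{"grip":0.09,"x":0,"y":0,"z":0,"yaw":0},{"grip":0.09,"x":0,"y":0,"z":0,"yaw":0},{"grip":0.09,"x":0,"y":0,"z":0,"yaw":0},{"grip":0.09,"x":0,"y":0,"z":0,"yaw":0}]'
python3 - <<'E'
from h import *
s=state();m=camera_model("wrist");im=grab_frame("wrist");cv2.imwrite("pics/w1.png",im[...,::-1])
np.save("w1.npy",m,allow_pickle=True)
print(s["ee_pos"],s["ee_rot"],(-np.array(m["R"]).T@m["t"]).round(),np.round(m["R"],2).tolist(),m["intrinsics"])
E
```

```text
time_s: 0.52
ee_pos: [376.0, -431.3, 227.6]
ee_rot: [-180.0, 0.0, 21.5]
force: [-0.2, 0.3, -0.2]
gripper_width: 90.1
gripper_force: 0.0
time_s: 0.93
ee_pos: [536.1, -333.2, 227.5]
ee_rot: [-179.9, 0.0, -0.1]
force: [0.5, -0.4, -0.9]
gripper_width: 90.0
gripper_force: 0.0
time_s: 1.35
ee_pos: [533.2, -336.2, 228.1]
ee_rot: [180.0, 0.0, -0.1]
force: [-0.6, -0.9, -0.4]
gripper_width: 89.9
gripper_force: 0.0
[ 533.17710387 -336.16940043  228.05864211] [ 1.79991305e+02  1.97698076e-02 -1.00023160e-01] [ 614. -336.  386.] [[-0.0, -1.0, 0.0], [-0.96, 0.0, 0.29], [-0.29, 0.0, -0.96]] [[324.94528444   0.         320.31561481]
 [  0.         324.94528444 196.10815734]
 [  0.           0.           1.        ]]
```

View pics/w1.png

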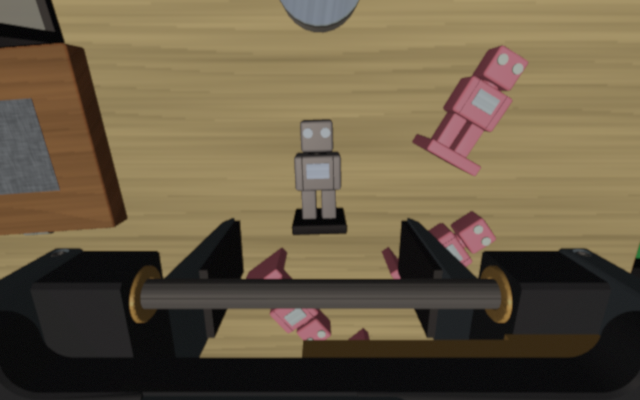

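The wrist view shows the grey figure: head top at (317,121), torso corners at about (295,152) to (341,190), foot (293..347, 208..234). I'll cast rays, and take a second wrist view from 60 mm to the side for the height.

```bash
python3 -m crank '[{"grip":0.09,"x":-0.02,"y":0.02,"z":0.01,"yaw":0},{"grip":0.09,"x":-0.04,"y":0.04,"z":0.02,"yaw":0},{"grip":0.09,"x":-0.06,"y":0.06,"z":0.03,"yaw":0},{"grip":0.09,"x":-0.06,"y":0.06,"z":0.03,"yaw":0},{"grip":0.09,"x":-0.06,"y":0.06,"z":0.03,"yaw":0}]'
python3 - <<'E'
from h import *
m1=np.load("w1.npy",allow_pickle=True).item()
m2=camera_model("wrist");im2=grab_frame("wrist")[...,::-1].copy();cv2.imwrite("pics/w2.png",im2);np.save("w2.npy",m2)
im1=cv2.imread("pics/w1.png")
def fig(im,m):
    # region around expected figure
    u=proj(m,[560,-334,30]).astype(int);x0,y0=u-[60,75];x1,y1=u+[60,75]
    hsv=cv2.cvtColor(im,cv2.COLOR_BGR2HSV);mask=(((hsv[...,1]<75)|(hsv[...,2]<45)))
    z=np.zeros_like(mask);z[max(y0,0):y1,max(x0,0):x1]=1
    n,l,st,c=cv2.connectedComponentsWithStats((mask&z).astype(np.uint8))
    i=1+np.argmax(st[1:,4]);print("box",st[i],"ctr",c[i].round(1)); 
    f=(l==i)
    # white chest panel: bright low-sat blueish
    p=f&(hsv[...,2]>150)&(hsv[...,0]>90)&(hsv[...,0]<130)
    n,l2,st2,c2=cv2.connectedComponentsWithStats(p.astype(np.uint8));j=1+np.argmax(st2[1:,4]);print("panel",st2[j],c2[j].round(1))
    prof=[(y,int(np.nonzero(f[y])[0].min()),int(np.nonzero(f[y])[0].max())) for y in range(st[i][1],st[i][1]+st[i][3],6)]
    print(prof)
    return st[i],c2[j]
a=fig(im1,m1);b=fig(im2,m2)
print("panel tri",tri((m1,a[1]),(m2,b[1])))
for im,m,q in((im1,m1,a),(im2,m2,b)):print("panel on z46",plane(m,q[1],46).round(1))
E
```

```text
time_s: 1.82
ee_pos: [472.6, -396.4, 197.6]
ee_rot: [-180.0, 0.0, -0.2]
force: [0.8, -0.3, 0.4]
gripper_width: 89.8
gripper_force: 0.0
box [ 293  120   53  105 4079] ctr [317.6 174.7]
panel [306 164  23  15 324] [317.4 171. ]
[(120, 312, 330), (126, 300, 332), (132, 300, 332), (138, 301, 332), (144, 301, 332), (150, 302, 331), (156, 296, 339), (162, 294, 340), (168, 294, 340), (174, 295, 340), (180, 295, 340), (186, 295, 340), (192, 301, 335), (198, 301, 335), (204, 302, 335), (210, 297, 342), (216, 295, 343), (222, 294, 344)]
box [ 224   53   66  113 4967] ctr [253.  109.9]
panel [238 104  27  19 457] [250.9 113.3]
[(53, 239, 264), (59, 229, 268), (65, 229, 269), (71, 230, 270), (77, 231, 270), (83, 231, 270), (89, 233, 269), (95, 243, 276), (101, 224, 280), (107, 225, 280), (113, 226, 280), (119, 226, 281), (125, 227, 281), (131, 228, 281), (137, 230, 276), (143, 236, 276), (149, 237, 277), (155, 237, 277), (161, 238, 277)]
panel tri (array([ 540.89816164, -332.91688986,   48.69594967]), [0.0, 0.0])
panel on z46 [ 540.3 -332.9   46. ]
panel on z46 [ 540.8 -332.3   46. ]
```

View pics/w2.png

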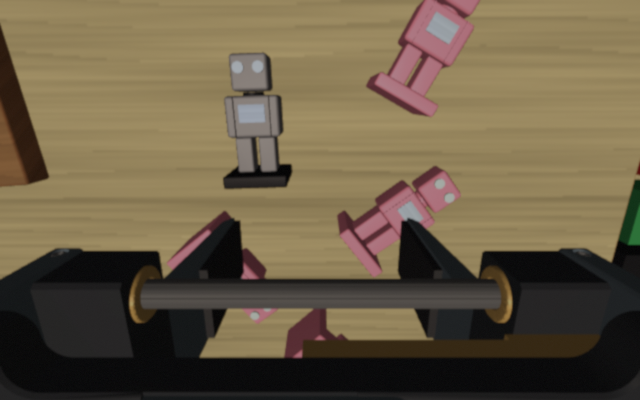

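The second view shows the figure's chest panel at (251,113) and its foot at about (257,176). The panel triangulates to (541,-333,49), against 46 expected, so the torso centre is at (540.5,-333,30), heading about +2°.

The tool cannot tilt, so I'll grip the head lightly and swing the figure up about its heel. After that I'll regrip at the torso.

```bash
python3 -m crank '[{"grip":0.08,"x":0.03,"y":-0.017,"z":0.02,"yaw":-0.01},{"grip":0.07,"x":0.06,"y":-0.034,"z":0.04,"yaw":-0.02},{"grip":0.07,"x":0.09,"y":-0.05,"z":0.06,"yaw":-0.035},{"grip":0.07,"x":0.113,"y":-0.065,"z":0.08,"yaw":-0.035},{"grip":0.07,"x":0.113,"y":-0.065,"z":0.10,"yaw":-0.035}]' 3
python3 -m crank '[{"grip":0.07,"x":0,"y":0,"z":0.025,"yaw":0},{"grip":0.07,"x":0,"y":0,"z":0.05,"yaw":0},{"grip":0.07,"x":0,"y":0,"z":0.072,"yaw":0},{"grip":0.07,"x":0,"y":0,"z":0.072,"yaw":0},{"grip":0.05,"x":0,"y":0,"z":0.072,"yaw":0}]' 3
python3 -m crank '[{"grip":0.03,"x":0,"y":0,"z":0,"yaw":0},{"grip":0.02,"x":0,"y":0,"z":0,"yaw":0},{"grip":0.02,"x":0,"y":0,"z":0,"yaw":0},{"grip":0.02,"x":0,"y":0,"z":0,"yaw":0},{"grip":0.02,"x":0,"y":0,"z":0,"yaw":0}]' 3
python3 - <<'E'
import numpy as np
for z in(110,):
  for p in range(0,95,10):
    a=np.radians(p);print(p,round(z*np.cos(a)-30*np.sin(a)-z),round(z*np.sin(a)+30*np.cos(a)-30))
E
```

```text
time_s: 2.28
ee_pos: [592.9, -326.6, 97.7]
ee_rot: [180.0, -0.3, 2.3]
force: [-0.7, -0.6, -0.2]
gripper_width: 70.3
gripper_force: 0.0
time_s: 2.7
ee_pos: [587.6, -329.5, 25.6]
ee_rot: [-179.9, 0.1, 2.0]
force: [1.0, 0.7, -0.0]
gripper_width: 66.0
gripper_force: 0.0
time_s: 3.12
ee_pos: [587.9, -330.7, 27.1]
ee_rot: [179.9, -0.1, 2.0]
force: [0.6, -0.1, 2.1]
gripper_width: 33.9
gripper_force: 3.0
0 0 0
10 -7 19
20 -17 36
30 -30 51
40 -45 64
50 -62 74
60 -81 80
70 -101 84
80 -120 84
90 -140 80
```

The jaws stopped at 33.9 mm, which is the head's width. Now the arc, first half.

```bash
python3 -m crank '[{"grip":0.02,"x":-0.003,"y":0,"z":-0.010,"yaw":0},{"grip":0.02,"x":-0.007,"y":0,"z":-0.019,"yaw":0},{"grip":0.02,"x":-0.012,"y":0,"z":-0.028,"yaw":0},{"grip":0.02,"x":-0.017,"y":0,"z":-0.036,"yaw":0},{"grip":0.02,"x":-0.023,"y":0,"z":-0.044,"yaw":0}]' 3
python3 -m crank '[{"grip":0.02,"x":-0.007,"y":0,"z":-0.007,"yaw":0},{"grip":0.02,"x":-0.014,"y":0,"z":-0.013,"yaw":0},{"grip":0.02,"x":-0.022,"y":0,"z":-0.020,"yaw":0},{"grip":0.02,"x":-0.030,"y":0,"z":-0.025,"yaw":0},{"grip":0.02,"x":-0.039,"y":0,"z":-0.030,"yaw":0}]' 3
python3 - <<'E'
from h import *
a=grab_frame("scene")[200:300,340:460,::-1];b=grab_frame("wrist")[:,150:490,::-1]
cv2.imwrite("pics/a1.png",np.hstack([cv2.resize(a,(400,333),interpolation=3),cv2.resize(b,(390,333))[:333]]))
E
```

```text
time_s: 3.53
ee_pos: [564.0, -331.2, 71.3]
ee_rot: [180.0, -0.0, 2.0]
force: [0.7, -0.4, -0.7]
gripper_width: 33.9
gripper_force: 3.0
time_s: 3.95
ee_pos: [524.8, -332.6, 100.7]
ee_rot: [180.0, -0.0, 2.0]
force: [-0.3, -0.2, 0.1]
gripper_width: 34.2
gripper_force: 3.0
```

View pics/a1.png

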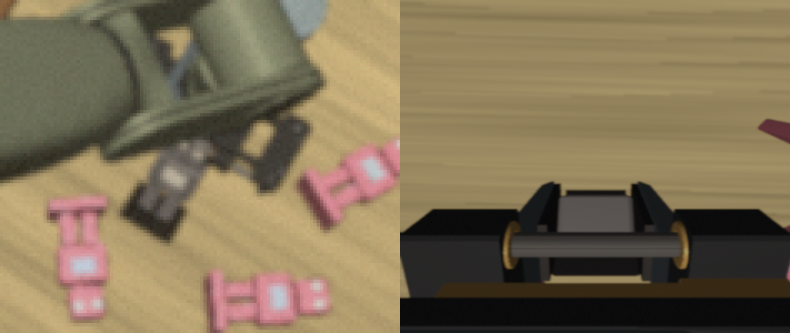

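The left half (scene crop) shows the figure tilted up with its foot near crop (152,215). The right half (wrist) shows the head still held between the pads. I'll finish the arc.

```bash
python3 -m crank '[{"grip":0.02,"x":-0.010,"y":0,"z":-0.002,"yaw":0},{"grip":0.02,"x":-0.019,"y":0,"z":-0.004,"yaw":0},{"grip":0.02,"x":-0.029,"y":0,"z":-0.006,"yaw":0},{"grip":0.02,"x":-0.038,"y":0,"z":-0.007,"yaw":0},{"grip":0.02,"x":-0.048,"y":0,"z":-0.007,"yaw":0}]' 3
python3 -m crank '[{"grip":0.02,"x":-0.008,"y":0,"z":0.000,"yaw":0},{"grip":0.02,"x":-0.015,"y":0,"z":0.001,"yaw":0},{"grip":0.02,"x":-0.022,"y":0,"z":0.002,"yaw":0},{"grip":0.02,"x":-0.030,"y":0,"z":0.004,"yaw":0},{"grip":0.02,"x":-0.032,"y":0,"z":0.006,"yaw":0}]' 3
python3 - <<'E'
from h import *
a=grab_frame("scene")[200:300,340:460,::-1];b=grab_frame("wrist")[:,150:490,::-1]
cv2.imwrite("pics/a2.png",np.hstack([cv2.resize(a,(400,333),interpolation=3),cv2.resize(b,(390,333))[:333]]))
print(state()["ee_pos"],state()["force"])
E
```

```text
time_s: 4.47
ee_pos: [476.4, -334.3, 107.2]
ee_rot: [180.0, 0.0, 2.0]
force: [0.3, -0.4, 1.2]
gripper_width: 33.8
gripper_force: 3.0
time_s: 4.88
ee_pos: [444.0, -335.4, 100.8]
ee_rot: [180.0, 0.0, 2.0]
force: [0.6, -0.6, 5.5]
gripper_width: 33.8
gripper_force: 3.0
[ 444.58477174 -335.30465865  100.70708768] [-1.23522751 -1.61292422  1.62085754]
```

View pics/a2.png

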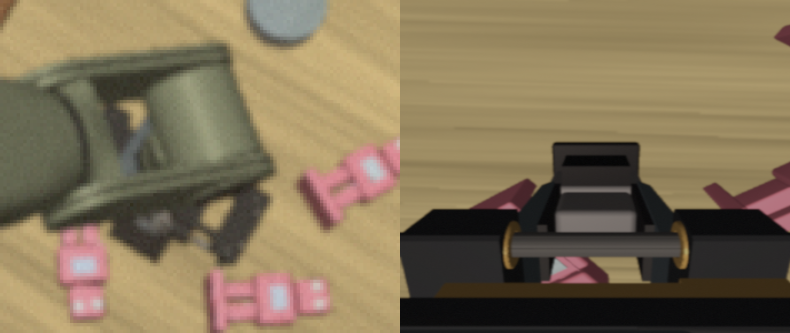

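The wrist half shows the foot and backpack now under and behind the head (foot edge at about (595,150)), so the figure is close to upright. I'll open, rise and look.

```bash
python3 -m crank '[{"grip":0.02,"x":0,"y":0,"z":0.002,"yaw":0},{"grip":0.02,"x":0,"y":0,"z":0.002,"yaw":0},{"grip":0.06,"x":0,"y":0,"z":0.0,"yaw":0},{"grip":0.08,"x":0,"y":0,"z":0,"yaw":0},{"grip":0.088,"x":0,"y":0,"z":0,"yaw":0}]' 3
python3 -m crank '[{"grip":0.088,"x":0,"y":0,"z":-0.01,"yaw":0},{"grip":0.088,"x":0,"y":0,"z":-0.04,"yaw":0},{"grip":0.088,"x":0,"y":0,"z":-0.08,"yaw":0},{"grip":0.088,"x":-0.03,"y":0,"z":-0.12,"yaw":0},{"grip":0.088,"x":-0.06,"y":0,"z":-0.12,"yaw":0}]' 3
python3 -m crank '[{"grip":0.088,"x":-0.02,"y":0,"z":0,"yaw":0},{"grip":0.088,"x":-0.04,"y":0,"z":0,"yaw":0},{"grip":0.088,"x":-0.04,"y":0,"z":0,"yaw":0},{"grip":0.088,"x":-0.04,"y":0,"z":0,"yaw":0},{"grip":0.088,"x":-0.04,"y":0,"z":0,"yaw":0}]' 3
python3 - <<'E'
from h import *
m=camera_model("wrist");np.save("w3.npy",m);im=grab_frame("wrist")[...,::-1];cv2.imwrite("pics/w3.png",im)
print((-np.array(m["R"]).T@m["t"]).round())
E
```

```text
time_s: 5.4
ee_pos: [445.6, -334.8, 100.7]
ee_rot: [-180.0, 0.0, 2.0]
force: [-1.0, -0.6, 0.2]
gripper_width: 50.9
gripper_force: 0.0
time_s: 5.82
ee_pos: [389.3, -339.5, 227.3]
ee_rot: [179.5, -0.6, 2.2]
force: [-0.1, -1.3, 0.2]
gripper_width: 84.5
gripper_force: 0.0
time_s: 6.23
ee_pos: [346.2, -338.9, 221.4]
ee_rot: [180.0, -0.1, 2.0]
force: [0.0, 0.6, 0.2]
gripper_width: 88.0
gripper_force: 0.0
[ 427. -336.  379.]
```

View pics/w3.png

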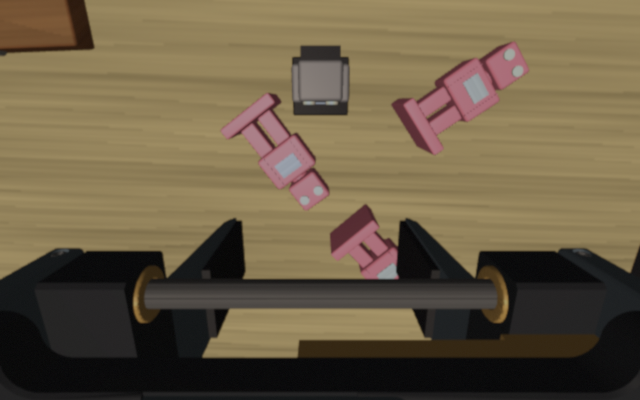

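The wrist view shows the figure standing with its chest towards the robot: head about (321,82), foot's front edge at row 114, columns 293–349. A pink one's foot lies nearby at (250,115). I'll get its axis position by rays.

```bash
python3 - <<'E'
from h import *
m=np.load("w3.npy",allow_pickle=True).item();im=cv2.imread("pics/w3.png")
h=cv2.cvtColor(im,cv2.COLOR_BGR2HSV)
for y in range(40,120,5): print(y,[tuple(int(v) for v in h[y,x]) for x in(300,321,340)])
for nm,p,z in(("head?",(321,82),120),("footL",(293,113),12),("footR",(349,113),12),("pink near",(278,97),55),("pink near",(278,97),10)):print(nm,plane(m,p,z).round(1))
c=plane(m,(321,114),6);print(c)
for X in([443,-335,120],[443+15,-335,120],[428,-335,120],[443-30,-335,12],[443+30,-335,82]):print(X,proj(m,X).round())
E
```

```text
40 [(22, 98, 149), (21, 97, 150), (21, 96, 151)]
45 [(21, 96, 127), (20, 92, 108), (20, 97, 124)]
50 [(20, 91, 98), (5, 32, 48), (20, 90, 93)]
55 [(20, 87, 97), (10, 32, 48), (20, 90, 91)]
60 [(10, 22, 69), (11, 28, 74), (10, 24, 64)]
65 [(8, 24, 117), (10, 24, 128), (9, 24, 108)]
70 [(11, 24, 116), (13, 24, 128), (9, 24, 107)]
75 [(11, 24, 116), (13, 24, 128), (9, 24, 106)]
80 [(13, 27, 115), (13, 24, 129), (11, 26, 106)]
85 [(11, 25, 114), (12, 25, 130), (9, 24, 105)]
90 [(11, 25, 114), (12, 25, 131), (9, 25, 103)]
95 [(11, 25, 112), (12, 25, 132), (12, 25, 102)]
100 [(11, 24, 84), (9, 22, 83), (9, 24, 75)]
105 [(5, 29, 52), (0, 14, 54), (12, 29, 44)]
110 [(9, 34, 53), (15, 32, 48), (5, 34, 45)]
115 [(20, 101, 111), (20, 102, 110), (20, 103, 109)]
head? [ 439.3 -336.1  120. ]
footL [ 411.5 -306.7   12. ]
footR [ 413.6 -368.    12. ]
pink near [ 427.6 -295.6   55. ]
pink near [ 427.7 -290.1   10. ]
[ 411.24382887 -337.38446964    6.        ]
[443, -335, 120] [320.  77.]
[458, -335, 120] [320.  55.]
[428, -335, 120] [319.  98.]
[413, -335, 12] [319. 113.]
[473, -335, 82] [321.  42.]
```

```bash
python3 -m crank '[{"grip":0.062,"x":0.03,"y":0,"z":0,"yaw":0},{"grip":0.062,"x":0.06,"y":0,"z":0,"yaw":0},{"grip":0.062,"x":0.09,"y":0.001,"z":0,"yaw":0},{"grip":0.062,"x":0.101,"y":0.0015,"z":0,"yaw":0},{"grip":0.062,"x":0.101,"y":0.0015,"z":0,"yaw":0}]' 3
python3 -m crank '[{"grip":0.062,"x":0,"y":0,"z":0.01,"yaw":0},{"grip":0.062,"x":0,"y":0,"z":0.03,"yaw":0},{"grip":0.062,"x":0,"y":0,"z":0.06,"yaw":0},{"grip":0.062,"x":0,"y":0,"z":0.08,"yaw":0},{"grip":0.062,"x":0,"y":0,"z":0.08,"yaw":0}]' 3
python3 -m crank '[{"grip":0.062,"x":0,"y":0,"z":0.02,"yaw":0},{"grip":0.062,"x":0,"y":0,"z":0.04,"yaw":0},{"grip":0.062,"x":0,"y":0,"z":0.06,"yaw":0},{"grip":0.062,"x":0,"y":0,"z":0.078,"yaw":0},{"grip":0.062,"x":0,"y":0,"z":0.078,"yaw":0}]' 15
python3 -m crank '[{"grip":0.05,"x":0,"y":0,"z":0,"yaw":0},{"grip":0.04,"x":0,"y":0,"z":0,"yaw":0},{"grip":0.04,"x":0,"y":0,"z":0,"yaw":0},{"grip":0.04,"x":0,"y":0,"z":0,"yaw":0},{"grip":0.04,"x":0,"y":0,"z":0,"yaw":0}]' 20
```

```text
time_s: 6.7
ee_pos: [449.4, -336.4, 220.1]
ee_rot: [-180.0, -0.0, 2.2]
force: [-1.3, -0.7, 0.1]
gripper_width: 62.3
gripper_force: 0.0
time_s: 7.12
ee_pos: [442.3, -334.5, 136.3]
ee_rot: [-179.6, 0.5, 2.0]
force: [-1.2, 0.8, -0.0]
gripper_width: 62.1
gripper_force: 0.0
time_s: 7.53
ee_pos: [443.9, -335.5, 60.7]
ee_rot: [-179.8, 0.3, 2.0]
force: [0.1, 0.6, -0.2]
gripper_width: 61.9
gripper_force: 0.0
time_s: 7.95
ee_pos: [447.1, -337.3, 64.5]
ee_rot: [179.9, -0.1, 2.0]
force: [-0.6, 0.2, 5.4]
gripper_width: 49.6
gripper_force: 20.0
```

Torso gripped (49.6 mm, 20 N). I'll lift and carry it to the case.

```bash
python3 -m crank '[{"grip":0.04,"x":0,"y":0,"z":-0.012,"yaw":0},{"grip":0.04,"x":0,"y":0,"z":-0.03,"yaw":0},{"grip":0.04,"x":0,"y":0,"z":-0.05,"yaw":0},{"grip":0.04,"x":0,"y":0,"z":-0.065,"yaw":0},{"grip":0.04,"x":0,"y":0,"z":-0.07,"yaw":0}]' 20
python3 -m crank '[{"grip":0.04,"x":0.008,"y":-0.02,"z":0,"yaw":0},{"grip":0.04,"x":0.021,"y":-0.055,"z":0,"yaw":0},{"grip":0.04,"x":0.035,"y":-0.09,"z":0,"yaw":0},{"grip":0.04,"x":0.049,"y":-0.125,"z":0,"yaw":0},{"grip":0.04,"x":0.062,"y":-0.160,"z":0,"yaw":0}]' 20
python3 -m crank '[{"grip":0.04,"x":0.014,"y":-0.035,"z":0,"yaw":0},{"grip":0.04,"x":0.028,"y":-0.07,"z":0,"yaw":0},{"grip":0.04,"x":0.042,"y":-0.105,"z":0,"yaw":0},{"grip":0.04,"x":0.056,"y":-0.14,"z":0,"yaw":-0.02},{"grip":0.04,"x":0.066,"y":-0.165,"z":0,"yaw":-0.05}]' 20
python3 -m crank '[{"grip":0.04,"x":0.003,"y":-0.010,"z":0,"yaw":0},{"grip":0.04,"x":0.005,"y":-0.019,"z":0,"yaw":0},{"grip":0.04,"x":0.005,"y":-0.019,"z":0,"yaw":0},{"grip":0.04,"x":0.005,"y":-0.019,"z":0,"yaw":0},{"grip":0.04,"x":0.005,"y":-0.019,"z":0,"yaw":0}]' 20
python3 - <<'E'
from h import *
s=state();print(s["ee_pos"],s["ee_rot"],s["gripper_width"])
m=camera_model("wrist");im=grab_frame("wrist")[...,::-1];cv2.imwrite("pics/w4.png",im)
print(proj(m,[564,12,30]).round(),(-np.array(m["R"]).T@m["t"]).round())
E
```

```text
time_s: 8.37
ee_pos: [447.6, -337.5, 135.6]
ee_rot: [179.8, -0.2, 2.0]
force: [-0.0, -0.7, -1.3]
gripper_width: 49.7
gripper_force: 20.0
time_s: 8.78
ee_pos: [502.9, -173.1, 132.4]
ee_rot: [-180.0, 0.0, 2.0]
force: [0.7, 0.0, -1.1]
gripper_width: 49.8
gripper_force: 20.0
time_s: 9.2
ee_pos: [563.5, -4.5, 132.4]
ee_rot: [-180.0, 0.0, 5.0]
force: [1.5, -0.5, -0.6]
gripper_width: 50.0
gripper_force: 20.0
time_s: 9.62
ee_pos: [565.9, 10.6, 132.8]
ee_rot: [180.0, 0.0, 4.8]
force: [0.7, -0.5, -2.1]
gripper_width: 49.9
gripper_force: 20.0
[565.93993354  10.57474032 132.80333392] [1.79964631e+02 4.04260471e-02 4.77670883e+00] 49.89290418261308
[319. 201.] [646.  18. 290.]
```

View pics/w4.png

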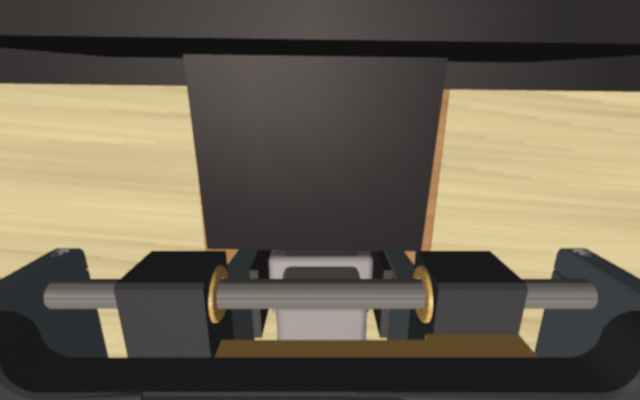

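The wrist view shows the open cover's tab filling the middle of the picture (190–445, 55–250) right under the camera, so lowering here could hit it. I'll back off, turn the gripper half a turn so the camera is on the robot's side, and come in again.

```bash
python3 -m crank '[{"grip":0.04,"x":-0.02,"y":0,"z":0,"yaw":0},{"grip":0.04,"x":-0.05,"y":0,"z":0,"yaw":0},{"grip":0.04,"x":-0.08,"y":0,"z":0,"yaw":0},{"grip":0.04,"x":-0.105,"y":0,"z":0,"yaw":0},{"grip":0.04,"x":-0.12,"y":0,"z":0,"yaw":-0.1}]' 20
python3 -m crank '[{"grip":0.04,"x":0,"y":0,"z":0,"yaw":-0.12},{"grip":0.04,"x":0,"y":0,"z":0,"yaw":-0.24},{"grip":0.04,"x":0,"y":0,"z":0,"yaw":-0.36},{"grip":0.04,"x":0,"y":0,"z":0,"yaw":-0.48},{"grip":0.04,"x":0,"y":0,"z":0,"yaw":-0.6}]' 20
python3 -m crank '[{"grip":0.04,"x":0,"y":0,"z":0,"yaw":-0.12},{"grip":0.04,"x":0,"y":0,"z":0,"yaw":-0.24},{"grip":0.04,"x":0,"y":0,"z":0,"yaw":-0.36},{"grip":0.04,"x":0,"y":0,"z":0,"yaw":-0.48},{"grip":0.04,"x":0,"y":0,"z":0,"yaw":-0.6}]' 20
python3 -m crank '[{"grip":0.04,"x":0,"y":0,"z":0,"yaw":-0.12},{"grip":0.04,"x":0,"y":0,"z":0,"yaw":-0.24},{"grip":0.04,"x":0,"y":0,"z":0,"yaw":-0.36},{"grip":0.04,"x":0,"y":0,"z":0,"yaw":-0.48},{"grip":0.04,"x":0,"y":0,"z":0,"yaw":-0.6}]' 20
python3 -m crank '[{"grip":0.04,"x":0,"y":0,"z":0,"yaw":-0.12},{"grip":0.04,"x":0,"y":0,"z":0,"yaw":-0.24},{"grip":0.04,"x":0,"y":0,"z":0,"yaw":-0.36},{"grip":0.04,"x":0,"y":0,"z":0,"yaw":-0.48},{"grip":0.04,"x":0,"y":0,"z":0,"yaw":-0.6}]' 20
python3 -m crank '[{"grip":0.04,"x":0,"y":0,"z":0,"yaw":-0.12},{"grip":0.04,"x":0,"y":0,"z":0,"yaw":-0.24},{"grip":0.04,"x":0,"y":0,"z":0,"yaw":-0.36},{"grip":0.04,"x":0,"y":0,"z":0,"yaw":-0.48},{"grip":0.04,"x":0,"y":0,"z":0,"yaw":-0.6}]' 20
python3 -c "
from workcell import *
print(state()['qpos'])"
```

```text
time_s: 10.08
ee_pos: [443.3, 0.5, 132.7]
ee_rot: [-180.0, 0.2, 10.6]
force: [0.1, -0.8, -1.7]
gripper_width: 50.1
gripper_force: 20.0
time_s: 10.5
ee_pos: [446.7, 0.6, 133.2]
ee_rot: [180.0, -0.0, 45.2]
force: [0.3, -0.3, -2.2]
gripper_width: 49.9
gripper_force: 20.0
time_s: 10.92
ee_pos: [446.7, 0.6, 133.1]
ee_rot: [180.0, 0.0, 79.6]
force: [-0.3, 0.3, -2.0]
gripper_width: 49.9
gripper_force: 20.0
time_s: 11.33
ee_pos: [446.6, 0.6, 133.1]
ee_rot: [180.0, 0.0, 114.0]
force: [0.5, -0.6, -1.9]
gripper_width: 49.9
gripper_force: 20.0
time_s: 11.75
ee_pos: [446.7, 0.7, 133.1]
ee_rot: [-180.0, 0.0, 148.3]
force: [0.0, -0.9, -2.2]
gripper_width: 49.9
gripper_force: 20.0
time_s: 12.17
ee_pos: [446.7, 0.7, 133.1]
ee_rot: [-180.0, 0.0, -177.3]
force: [-0.3, 0.2, -1.1]
gripper_width: 50.3
gripper_force: 20.0
[-1.37782317e+00  1.19932667e+01  1.13810838e+02 -2.16981769e-02
  5.41763541e+01 -9.40686947e+01]
```

```bash
python3 -m crank '[{"grip":0.04,"x":-0.02,"y":0.001,"z":0,"yaw":-0.037},{"grip":0.04,"x":-0.05,"y":0.003,"z":0,"yaw":-0.037},{"grip":0.04,"x":-0.08,"y":0.004,"z":0,"yaw":-0.037},{"grip":0.04,"x":-0.105,"y":0.006,"z":0,"yaw":-0.037},{"grip":0.04,"x":-0.113,"y":0.006,"z":0,"yaw":-0.037}]' 20
python3 -m crank '[{"grip":0.04,"x":0,"y":0,"z":0,"yaw":0},{"grip":0.04,"x":0,"y":0,"z":0.008,"yaw":0},{"grip":0.04,"x":0,"y":0,"z":0.017,"yaw":0},{"grip":0.04,"x":0,"y":0,"z":0.026,"yaw":0},{"grip":0.04,"x":0,"y":0,"z":0.030,"yaw":0}]' 20
python3 -m crank '[{"grip":0.04,"x":0,"y":0,"z":0.001,"yaw":0},{"grip":0.04,"x":0,"y":0,"z":0.002,"yaw":0},{"grip":0.04,"x":0,"y":0,"z":0.003,"yaw":0},{"grip":0.04,"x":0,"y":0,"z":0.004,"yaw":0},{"grip":0.04,"x":0,"y":0,"z":0.004,"yaw":0}]' 20
python3 - <<'E'
from h import *
print(state()["force"],state()["ee_pos"])
m=camera_model("wrist");np.save("w5.npy",m);im=grab_frame("wrist")[...,::-1];cv2.imwrite("pics/w5.png",im)
E
```

```text
time_s: 12.58
ee_pos: [563.4, 11.7, 133.2]
ee_rot: [-180.0, 0.2, -175.5]
force: [1.6, 0.0, -1.7]
gripper_width: 49.9
gripper_force: 20.0
time_s: 13.0
ee_pos: [557.2, 12.4, 101.1]
ee_rot: [180.0, -0.2, -175.4]
force: [-0.5, -0.8, -2.4]
gripper_width: 50.0
gripper_force: 20.0
time_s: 13.42
ee_pos: [559.6, 12.6, 99.1]
ee_rot: [-180.0, 0.0, -175.4]
force: [0.6, -0.0, -1.6]
gripper_width: 50.1
gripper_force: 20.0
[ 0.55307349 -0.02544811 -1.62740495] [559.62880502  12.63763201  99.05108452]
```

View pics/w5.png

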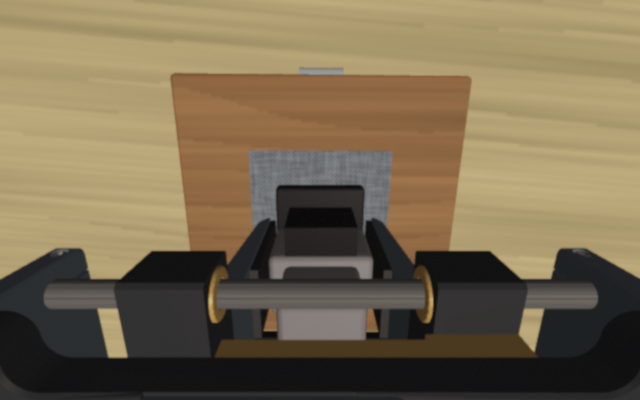

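The wrist view shows the foot (277–364, back edge row 185) centred on the grey square (249–392, front edge row 151). The plinth's front corners are at (172,74) and (470,76). I'll compute the case pose and the foot offset.

```bash
python3 - <<'E'
from h import *
m=np.load("w5.npy",allow_pickle=True).item()
P=lambda p,z:plane(m,p,z).round(1)
print("plinth",P((172,74),30),P((470,76),30),"sq",P((249,151),30),P((392,151),30),"foot",P((277,186),46),P((364,186),46))
a,b=P((172,74),30),P((470,76),30);c=(a+b)/2;d=b-a;print("width",np.linalg.norm(d));ax=np.array([-d[1],d[0]])/np.linalg.norm(d[:2]);
if ax[0]<0: ax=-ax
print("yaw",np.degrees(np.arctan2(ax[1],ax[0])),"centre",c[:2]+100*ax,"hinge",c[:2]+200*ax)
E
```

```text
plinth [470.4 -91.8  30. ] [456.  102.9  30. ] sq [516.9 -40.6  30. ] [508.9  59.   30. ] foot [536.3 -18.2  46. ] [531.6  39.9  46. ]
width 195.2317853219603
yaw 4.229890936266735 centre [562.92761335  12.92584814] hinge [662.6552267   20.30169627]
```

The foot axis comes out at about (564,11) against a spot centre of (563.5,12.5). I'll lower it to contact.

```bash
python3 -m crank '[{"grip":0.04,"x":0,"y":0,"z":0.001,"yaw":0},{"grip":0.04,"x":0,"y":0,"z":0.002,"yaw":0},{"grip":0.04,"x":0,"y":0,"z":0.003,"yaw":0},{"grip":0.04,"x":0,"y":0,"z":0.003,"yaw":0},{"grip":0.04,"x":0,"y":0,"z":0.003,"yaw":0}]' 20
python3 -m crank '[{"grip":0.04,"x":0,"y":0,"z":0.001,"yaw":0},{"grip":0.04,"x":0,"y":0,"z":0.0015,"yaw":0},{"grip":0.04,"x":0,"y":0,"z":0.002,"yaw":0},{"grip":0.04,"x":0,"y":0,"z":0.002,"yaw":0},{"grip":0.04,"x":0,"y":0,"z":0.002,"yaw":0}]' 20
```

```text
time_s: 13.88
ee_pos: [559.5, 12.6, 95.8]
ee_rot: [-180.0, -0.0, -175.4]
force: [0.4, 0.3, -1.9]
gripper_width: 50.2
gripper_force: 20.0
time_s: 14.3
ee_pos: [559.7, 12.5, 94.5]
ee_rot: [-180.0, 0.0, -175.4]
force: [-0.3, 0.2, 4.4]
gripper_width: 50.0
gripper_force: 20.0
```

Contact at 30 mm height (4.4 N). Release and rise.

```bash
python3 -m crank '[{"grip":0.055,"x":0,"y":0,"z":0,"yaw":0},{"grip":0.065,"x":0,"y":0,"z":0,"yaw":0},{"grip":0.07,"x":0,"y":0,"z":0,"yaw":0},{"grip":0.07,"x":0,"y":0,"z":0,"yaw":0},{"grip":0.07,"x":0,"y":0,"z":0,"yaw":0}]' 20
python3 -m crank '[{"grip":0.07,"x":0,"y":0,"z":-0.01,"yaw":0},{"grip":0.07,"x":0,"y":0,"z":-0.03,"yaw":0},{"grip":0.07,"x":0,"y":0,"z":-0.06,"yaw":0},{"grip":0.07,"x":0,"y":0,"z":-0.09,"yaw":0},{"grip":0.07,"x":0,"y":0,"z":-0.12,"yaw":0}]' 20
python3 -m crank '[{"grip":0.07,"x":0.01,"y":0,"z":-0.03,"yaw":0},{"grip":0.07,"x":0.03,"y":0,"z":-0.06,"yaw":0},{"grip":0.07,"x":0.05,"y":0,"z":-0.09,"yaw":0},{"grip":0.07,"x":0.06,"y":0,"z":-0.11,"yaw":0},{"grip":0.07,"x":0.06,"y":0,"z":-0.11,"yaw":0}]' 20
python3 - <<'E'
from h import *
m=camera_model("wrist");im=grab_frame("wrist")[...,::-1];cv2.imwrite("pics/w6.png",im);np.save("w6.npy",m)
h=cv2.cvtColor(im,cv2.COLOR_BGR2HSV)
# predicted upright figure: heel top corner, head top
for n,X in(("head c",[563.5,11.5,150]),("heelmid",[534,9,42]),("toe",[594,14,42])):
    u=proj(m,X);print(n,u.round())
u=proj(m,[563.5,11.5,150]).astype(int)
for y in range(u[1]-70,min(u[1]+50,398),8): print(y,[int(v) for v in h[y,u[0]-48:u[0]+49:8,2]],[int(v) for v in h[y,u[0]-48:u[0]+49:8,1]])
t=grab_frame("top")[...,::-1];cv2.imwrite("pics/t6.png",t);s=grab_frame("scene")[...,::-1];cv2.imwrite("pics/s6.png",s)
print(state()["ee_pos"])
E
```

```text
time_s: 14.72
ee_pos: [559.5, 12.6, 93.7]
ee_rot: [-180.0, -0.0, -175.4]
force: [-0.1, 0.7, 0.1]
gripper_width: 69.9
gripper_force: 0.0
time_s: 15.13
ee_pos: [559.3, 12.6, 215.9]
ee_rot: [-180.0, 0.0, -175.4]
force: [0.3, -0.6, 0.4]
gripper_width: 69.9
gripper_force: 0.0
time_s: 15.55
ee_pos: [499.7, 7.7, 330.1]
ee_rot: [-179.9, 0.6, -175.4]
force: [0.0, 0.2, 1.0]
gripper_width: 69.9
gripper_force: 0.0
head c [319. 233.]
heelmid [319. 183.]
toe [320. 223.]
162 [126, 121, 120, 121, 121, 121, 121, 121, 122, 122, 123, 122, 123] [140, 139, 140, 141, 139, 139, 139, 139, 138, 138, 139, 138, 139]
170 [127, 126, 100, 99, 101, 102, 97, 106, 106, 108, 99, 123, 122] [141, 140, 3, 13, 13, 13, 13, 12, 12, 12, 10, 139, 138]
178 [129, 129, 97, 101, 100, 101, 99, 105, 101, 104, 100, 126, 125] [140, 138, 5, 13, 13, 10, 10, 12, 13, 12, 13, 140, 141]
186 [124, 125, 96, 105, 37, 39, 40, 40, 42, 99, 102, 126, 127] [140, 141, 5, 12, 28, 33, 38, 32, 36, 13, 13, 140, 139]
194 [126, 126, 106, 101, 37, 8, 9, 8, 38, 104, 95, 133, 134] [142, 142, 10, 10, 28, 64, 28, 32, 27, 12, 11, 138, 139]
202 [129, 130, 107,
[... 580 characters left out ...]
3, 139, 141, 141, 142]
242 [132, 133, 133, 133, 133, 117, 118, 119, 105, 124, 124, 123, 123] [139, 140, 140, 140, 140, 22, 24, 24, 92, 140, 140, 141, 141]
250 [116, 117, 118, 120, 121, 123, 124, 125, 127, 127, 128, 129, 129] [143, 142, 140, 142, 141, 143, 142, 141, 141, 141, 141, 140, 140]
258 [116, 120, 118, 119, 121, 121, 120, 119, 120, 118, 117, 118, 117] [147, 140, 145, 141, 139, 137, 142, 139, 140, 140, 142, 140, 139]
266 [61, 61, 62, 50, 51, 49, 41, 41, 43, 43, 37, 39, 37] [46, 42, 41, 36, 40, 36, 31, 37, 36, 30, 34, 26, 28]
274 [181, 180, 180, 180, 180, 179, 179, 179, 179, 180, 180, 181, 181] [35, 34, 34, 34, 34, 34, 33, 33, 33, 34, 33, 34, 34]
[499.58409138   7.8396665  323.77569769]
```

The figure stands: the head is at rows 222–248 (predicted 233) and the heel at row 184 (predicted 183). Now the cover angle, from the dark tab pixels in the first two views.

```bash
python3 - <<'E'
from h import *
mt=camera_model("top");ms=camera_model("scene")
t=cv2.cvtColor(cv2.imread("pics/top0.png"),cv2.COLOR_BGR2GRAY);s=cv2.cvtColor(cv2.imread("pics/scene0.png"),cv2.COLOR_BGR2GRAY)
print("top");[print(y,t[y,284:326:2].tolist()) for y in range(140,162)]
print("scene");[print(y,s[y,318:350:2].tolist()) for y in range(128,158,2)]
ca,sa=np.cos(np.radians(4.6)),np.sin(np.radians(4.6))
H=np.array([663,20,30.])
def pt(th,x,y,z):
    a=x*np.cos(th)+z*np.sin(th);b=-x*np.sin(th)+z*np.cos(th)
    return H+[a*ca-y*sa,a*sa+y*ca,b]
for th in(1.42,1.5,1.6):
    for n,q in(("tipL",(-234,35,4)),("tipR",(-234,-35,4)),("tipback",(-234,0,12)),("root",(-200,0,4)),("tongue",(-200,0,-26))):
        X=pt(th,*q);print(th,n,X.round(),proj(mt,X).round(1),proj(ms,X).round(1))
E
```

```text
top
140 [207, 206, 206, 206, 206, 206, 207, 206, 206, 206, 206, 205, 206, 206, 206, 206, 206, 206, 206, 205, 206]
141 [206, 206, 206, 206, 206, 206, 207, 206, 206, 206, 205, 206, 206, 206, 206, 206, 207, 206, 206, 205, 206]
142 [206, 206, 206, 206, 206, 205, 206, 205, 201, 200, 198, 197, 195, 194, 194, 199, 206, 206, 206, 206, 206]
143 [206, 207, 206, 204, 196, 194, 193, 189, 175, 170, 159, 158, 149, 146, 141, 173, 206, 206, 206, 205, 205]
144 [207, 206, 206, 195, 151, 142, 141, 134, 116, 110, 96, 95, 82, 77, 72, 147, 205, 205, 205, 202, 200]
145 [207, 207, 207, 186, 87, 69, 68, 65, 56, 53, 46, 45, 40, 35, 35, 123, 194, 194, 193, 179, 174]
146 [206, 206, 203, 178, 50, 33, 29, 28, 28, 26, 26, 23, 23, 18, 19, 83, 146, 140, 139, 120, 115]
147 [194, 190, 175, 154, 35, 18, 15, 19, 21, 19, 20, 19, 18, 14, 15, 44, 78, 70, 68, 59, 57]
148 [141, 135, 117, 101, 25, 14, 18, 26, 29, 28, 29, 30, 29, 27, 31, 38, 52, 50, 52, 60, 63]
149 [69, 67, 59, 53, 31, 29, 34, 36, 35, 35, 35, 35, 40, 70, 81, 83, 96, 98, 105, 121, 131]
150 [51, 59, 61, 74, 75, 77, 80, 46, 37, 37, 37, 36, 58, 141, 153, 155, 159,
[... 2453 characters left out ...]
 18. 263.] [302.2 150.4] [331.1 141.9]
1.42 root [637.  18. 228.] [303.  154.1] [330.6 147. ]
1.42 tongue [607.  16. 224.] [303.6 163.7] [326.3 154.8]
1.5 tipL [648.  54. 264.] [290.4 147.6] [323.3 134.5]
1.5 tipR [653. -16. 264.] [313.5 146.1] [342.2 144. ]
1.5 tipback [658.  20. 264.] [301.8 144.2] [333.9 137.2]
1.5 root [653.  19. 230.] [302.7 148.9] [332.9 143. ]
1.5 tongue [623.  17. 228.] [303.2 158.5] [328.6 150.5]
1.6 tipL [671.  56. 264.] [290.  140.1] [326.8 128.8]
1.6 tipR [677. -14. 264.] [313.1 138.6] [345.6 138.3]
1.6 tipback [682.  22. 264.] [301.4 136.8] [337.4 131.6]
1.6 root [673.  21. 230.] [302.3 142.7] [335.9 138.2]
1.6 tongue [643.  18. 231.] [302.8 152. ] [331.5 145.3]
```

The edges in both views match a cover angle of about 1.50 rad, with the tab's tip back edge at (658,20,264). Next I'll tabulate the hook path in the axes the moves take.

```bash
python3 - <<'E'
import numpy as np
def F(th):
    r=200+max(12,32*np.cos(th)+4);r=min(r,231);b=12
    return -r*np.cos(th)+b*np.sin(th),30+r*np.sin(th)+b*np.cos(th)
p0=None
for th in np.arange(1.5,0.44,-0.05):
    x,z=F(th);p=np.array([x+16,z+14]);
    if p0 is None:p0=p
    print(round(th,2),"TCP case x,z",p.round(1),"tool x,z from first",(-(p-p0)).round(1))
E
python3 -m crank '[{"grip":0.0,"x":-0.035,"y":0,"z":0,"yaw":0},{"grip":0.0,"x":-0.07,"y":0,"z":0,"yaw":0},{"grip":0.0,"x":-0.11,"y":0,"z":0,"yaw":0},{"grip":0.0,"x":-0.15,"y":0,"z":0,"yaw":0},{"grip":0.0,"x":-0.19,"y":0,"z":0,"yaw":0}]' 20
python3 -m crank '[{"grip":0.0,"x":0,"y":0,"z":0,"yaw":0},{"grip":0.0,"x":0,"y":0,"z":0,"yaw":0},{"grip":0.0,"x":0,"y":0,"z":0.02,"yaw":0},{"grip":0.0,"x":0,"y":0,"z":0.04,"yaw":0},{"grip":0.0,"x":0,"y":0,"z":0.04,"yaw":0}]' 20
```

```text
1.5 TCP case x,z [ 13.  256.3] tool x,z from first [-0. -0.]
1.45 TCP case x,z [  2.4 255.9] tool x,z from first [10.6  0.4]
1.4 TCP case x,z [ -8.2 255. ] tool x,z from first [21.2  1.4]
1.35 TCP case x,z [-18.7 253.5] tool x,z from first [31.7  2.8]
1.3 TCP case x,z [-29.3 252. ] tool x,z from first [42.3  4.3]
1.25 TCP case x,z [-40.1 251. ] tool x,z from first [53.1  5.4]
1.2 TCP case x,z [-50.9 249.3] tool x,z from first [63.9  7. ]
1.15 TCP case x,z [-61.7 247. ] tool x,z from first [74.7  9.3]
1.1 TCP case x,z [-72.4 244.2] tool x,z from first [85.4 12.1]
1.05 TCP case x,z [-83.  240.7] tool x,z from first [96.  15.6]
1.0 TCP case x,z [-93.5 236.7] tool x,z from first [106.4  19.6]
0.95 TCP case x,z [-103.7  232.1] tool x,z from first [116.7  24.3]
0.9 TCP case x,z [-113.8  226.8] tool x,z from first [126.7  29.5]
0.85 TCP case x,z [-123.6  221. ] tool x,z from first [136.5  35.3]
0.8 TCP case x,z [-133.1  214.7] tool x,z from first [146.   41.6]
0.75 TCP case x,z [-142.2  207.8] tool x,z from first [155.2  48.5]
0.7 TCP case x,z [-151.   200.4] tool x,z from first [164.  56.]
0.65 TCP case x,z [-159.4  192.4] tool x,z from first [172.4  63.9]
0.6 TCP case x,z [-167.4  184. ] tool x,z from first [180.4  72.3]
0.55 TCP case x,z [-174.7  175. ] tool x,z from first [187.6  81.3]
0.5 TCP case x,z [-181.   165.3] tool x,z from first [193.9  91. ]
0.45 TCP case x,z [-186.8  155.3] tool x,z from first [199.8 101. ]
time_s: 16.12
ee_pos: [690.7, 23.3, 321.3]
ee_rot: [180.0, -0.2, -175.4]
force: [0.9, -0.1, 0.1]
gripper_width: 39.9
gripper_force: 0.0
time_s: 16.53
ee_pos: [686.2, 23.0, 279.0]
ee_rot: [180.0, -0.6, -175.4]
force: [-1.3, -0.4, 0.1]
gripper_width: 6.3
gripper_force: 0.0
```

```bash
python3 -m crank '[{"grip":0.0,"x":0,"y":0,"z":0.008,"yaw":0},{"grip":0.0,"x":0,"y":0,"z":0.016,"yaw":0},{"grip":0.0,"x":0,"y":0,"z":0.024,"yaw":0},{"grip":0.0,"x":0,"y":0,"z":0.026,"yaw":0},{"grip":0.0,"x":0,"y":0,"z":0.026,"yaw":0}]' 20
python3 -m crank '[{"grip":0.0,"x":0.003,"y":0,"z":0,"yaw":0},{"grip":0.0,"x":0.006,"y":0,"z":0,"yaw":0},{"grip":0.0,"x":0.009,"y":0,"z":0,"yaw":0},{"grip":0.0,"x":0.012,"y":0,"z":0,"yaw":0},{"grip":0.0,"x":0.013,"y":0,"z":0,"yaw":0}]' 20
```

```text
time_s: 16.95
ee_pos: [688.7, 23.0, 257.5]
ee_rot: [-180.0, -0.1, -175.4]
force: [-1.0, 0.1, 0.7]
gripper_width: 0.8
gripper_force: 0.0
time_s: 17.37
ee_pos: [676.6, 22.0, 258.5]
ee_rot: [-180.0, 0.2, -175.4]
force: [5.0, -0.7, -1.2]
gripper_width: 0.4
gripper_force: 1.5
```

Contact (5 N) came just where the table says, at case x = 13. Now I draw it along the arc.

```bash
python3 -m crank '[{"grip":0.0,"x":0.0106,"y":0,"z":0.0015,"yaw":0},{"grip":0.0,"x":0.021,"y":0,"z":0.003,"yaw":0},{"grip":0.0,"x":0.032,"y":0,"z":0.005,"yaw":0},{"grip":0.0,"x":0.042,"y":0,"z":0.006,"yaw":0},{"grip":0.0,"x":0.053,"y":0,"z":0.007,"yaw":0}]' 20
python3 -m crank '[{"grip":0.0,"x":0.011,"y":0,"z":0.0016,"yaw":0},{"grip":0.0,"x":0.0216,"y":0,"z":0.004,"yaw":0},{"grip":0.0,"x":0.032,"y":0,"z":0.007,"yaw":0},{"grip":0.0,"x":0.043,"y":0,"z":0.010,"yaw":0},{"grip":0.0,"x":0.053,"y":0,"z":0.014,"yaw":0}]' 20
python3 -m crank '[{"grip":0.0,"x":0.010,"y":0,"z":0.005,"yaw":0},{"grip":0.0,"x":0.020,"y":0,"z":0.010,"yaw":0},{"grip":0.0,"x":0.030,"y":0,"z":0.016,"yaw":0},{"grip":0.0,"x":0.0395,"y":0,"z":0.022,"yaw":0},{"grip":0.0,"x":0.049,"y":0,"z":0.029,"yaw":0}]' 20
```

```text
time_s: 17.78
ee_pos: [624.2, 17.9, 251.5]
ee_rot: [180.0, 0.2, -175.4]
force: [2.3, 0.2, -1.3]
gripper_width: 0.5
gripper_force: 1.4
time_s: 18.2
ee_pos: [571.2, 13.6, 237.6]
ee_rot: [-180.0, 0.2, -175.4]
force: [3.7, 0.5, -0.1]
gripper_width: 0.5
gripper_force: 1.2
time_s: 18.62
ee_pos: [522.5, 9.6, 208.6]
ee_rot: [-180.0, 0.2, -175.4]
force: [2.4, 0.0, 0.1]
gripper_width: 0.5
gripper_force: 0.9
```

```bash
python3 -m crank '[{"grip":0.0,"x":0.009,"y":0,"z":0.0075,"yaw":0},{"grip":0.0,"x":0.017,"y":0,"z":0.0155,"yaw":0},{"grip":0.0,"x":0.025,"y":0,"z":0.024,"yaw":0},{"grip":0.0,"x":0.0325,"y":0,"z":0.033,"yaw":0},{"grip":0.0,"x":0.0385,"y":0,"z":0.0425,"yaw":0}]' 20
python3 -m crank '[{"grip":0.0,"x":0.003,"y":0,"z":0.005,"yaw":0},{"grip":0.0,"x":0.006,"y":0,"z":0.010,"yaw":0},{"grip":0.0,"x":0.006,"y":0,"z":0.010,"yaw":0},{"grip":0.0,"x":0.006,"y":0,"z":0.010,"yaw":0},{"grip":0.0,"x":0.006,"y":0,"z":0.010,"yaw":0}]' 20
```

```text
time_s: 19.03
ee_pos: [483.6, 6.5, 165.9]
ee_rot: [-180.0, 0.2, -175.4]
force: [1.2, -0.5, 0.9]
gripper_width: 0.5
gripper_force: 0.7
time_s: 19.45
ee_pos: [477.3, 6.0, 155.6]
ee_rot: [-180.0, -0.0, -175.4]
force: [-0.6, 0.4, -0.4]
gripper_width: 0.5
gripper_force: 0.3
```

```bash
python3 -m crank '[{"grip":0.0,"x":0.02,"y":0,"z":-0.02,"yaw":0},{"grip":0.0,"x":0.04,"y":0,"z":-0.055,"yaw":0},{"grip":0.0,"x":0.05,"y":0,"z":-0.09,"yaw":0},{"grip":0.0,"x":0.05,"y":0,"z":-0.13,"yaw":0},{"grip":0.0,"x":0.05,"y":0,"z":-0.17,"yaw":0}]' 20
python3 -m crank '[{"grip":0.0,"x":0.0,"y":0,"z":-0.02,"yaw":0},{"grip":0.0,"x":0.0,"y":0,"z":-0.02,"yaw":0},{"grip":0.0,"x":0.0,"y":0,"z":-0.02,"yaw":0},{"grip":0.0,"x":0.0,"y":0,"z":-0.02,"yaw":0},{"grip":0.0,"x":0.0,"y":0,"z":-0.02,"yaw":0}]' 20
python3 - <<'E'
from h import *
m=camera_model("wrist");np.save("w7.npy",m);im=grab_frame("wrist")[...,::-1];cv2.imwrite("pics/w7.png",im)
print(state()["ee_pos"],(-np.array(m["R"]).T@m["t"]).round())
g=cv2.cvtColor(im,cv2.COLOR_BGR2GRAY)
ca,sa=np.cos(np.radians(4.6)),np.sin(np.radians(4.6));H=np.array([663,20,30.])
def pt(th,x,y,z):
    a=x*np.cos(th)+z*np.sin(th);b=-x*np.sin(th)+z*np.cos(th)
    return H+[a*ca-y*sa,a*sa+y*ca,b]
for th in(.3,.4,.45,.5,.6):
    print(th,[(n,proj(m,pt(th,*q)).round().tolist()) for n,q in(("tip",(-234,60*0,12)),("tipL",(-234,35,12)),("tipR",(-234,-35,12)),("rimL",(-200,100,0)),("edge",(-200,0,136)),("stripback",(-170,0,136)))])
for c in(320,300,340,270,370): print(c,[(y,int(v)) for y,v in zip(range(0,260,5),g[0:260:5,c])])
E
```

```text
time_s: 19.87
ee_pos: [426.5, 2.0, 327.6]
ee_rot: [-180.0, 0.0, -175.4]
force: [1.2, -0.3, -0.1]
gripper_width: 0.2
gripper_force: 0.0
time_s: 20.28
ee_pos: [426.7, 2.0, 343.8]
ee_rot: [180.0, -0.2, -175.4]
force: [0.3, 0.0, -0.3]
gripper_width: 0.5
gripper_force: 0.0
[426.82236871   2.02105275 343.81509867] [347.  -4. 502.]
0.3 [('tip', [319.0, 183.0]), ('tipL', [348.0, 183.0]), ('tipR', [291.0, 183.0]), ('rimL', [395.0, 200.0]), ('edge', [319.0, 278.0]), ('stripback', [319.0, 299.0])]
0.4 [('tip', [319.0, 195.0]), ('tipL', [349.0, 195.0]), ('tipR', [290.0, 195.0]), ('rimL', [398.0, 210.0]), ('edge', [319.0, 305.0]), ('stripback', [319.0, 321.0])]
0.45 [('tip', [319.0, 202.0]), ('tipL', [349.0, 202.0]), ('tipR', [289.0, 202.0]), ('rimL', [399.0, 215.0]), ('edge', [319.0, 318.0]), ('stripback', [319.0, 333.0])]
0.5 [('tip', [319.0, 210.0]), ('tipL', [350.0, 210.0]), ('tipR', [288.0, 210.0]), ('rimL', [400.0, 221.0]), ('edge', [319.0, 332.0]), ('stripback', [319.0, 344.0])]
0.6 [('tip', [319.0, 227.0]), ('tipL', [351.0, 227.0]), ('tipR', [287.0, 227.0]), ('rimL', [403.0, 234.0]), ('ed
[... 2320 characters left out ...]
 (215, 15), (220, 94), (225, 112), (230, 111), (235, 111), (240, 113), (245, 113), (250, 87), (255, 11)]
370 [(0, 131), (5, 140), (10, 141), (15, 137), (20, 134), (25, 128), (30, 131), (35, 129), (40, 128), (45, 129), (50, 134), (55, 135), (60, 128), (65, 135), (70, 142), (75, 136), (80, 134), (85, 133), (90, 121), (95, 126), (100, 127), (105, 122), (110, 133), (115, 128), (120, 130), (125, 133), (130, 133), (135, 137), (140, 132), (145, 129), (150, 135), (155, 127), (160, 124), (165, 121), (170, 123), (175, 131), (180, 46), (185, 89), (190, 87), (195, 91), (200, 81), (205, 84), (210, 88), (215, 29), (220, 84), (225, 111), (230, 112), (235, 111), (240, 113), (245, 114), (250, 88), (255, 12)]
```

From the image the tab's tip (row ~199) and rim (row 215) give a cover angle of about 0.45 rad, and it holds. Next: fingertips onto the upper front edge, then press down along its arc.

```bash
python3 -m crank '[{"grip":0.0,"x":-0.03,"y":0,"z":0,"yaw":0},{"grip":0.0,"x":-0.06,"y":0,"z":0.015,"yaw":0},{"grip":0.0,"x":-0.09,"y":0,"z":0.035,"yaw":0},{"grip":0.0,"x":-0.115,"y":0,"z":0.055,"yaw":0},{"grip":0.0,"x":-0.124,"y":0,"z":0.07,"yaw":0}]' 20
python3 -m crank '[{"grip":0.0,"x":0,"y":0,"z":0.005,"yaw":0},{"grip":0.0,"x":0,"y":0,"z":0.01,"yaw":0},{"grip":0.0,"x":0,"y":0,"z":0.015,"yaw":0},{"grip":0.0,"x":0,"y":0,"z":0.02,"yaw":0},{"grip":0.0,"x":0,"y":0,"z":0.021,"yaw":0}]' 20
python3 -m crank '[{"grip":0.0,"x":0.010,"y":0,"z":0.006,"yaw":0},{"grip":0.0,"x":0.020,"y":0,"z":0.013,"yaw":0},{"grip":0.0,"x":0.030,"y":0,"z":0.020,"yaw":0},{"grip":0.0,"x":0.039,"y":0,"z":0.028,"yaw":0},{"grip":0.0,"x":0.048,"y":0,"z":0.036,"yaw":0}]' 20
```

```text
time_s: 20.75
ee_pos: [553.2, 12.2, 271.6]
ee_rot: [180.0, -0.2, -175.4]
force: [-0.1, -0.4, 0.1]
gripper_width: 0.0
gripper_force: 0.0
time_s: 21.17
ee_pos: [550.2, 11.9, 254.5]
ee_rot: [-180.0, 0.0, -175.4]
force: [-0.4, -0.5, -0.3]
gripper_width: 0.2
gripper_force: 0.0
time_s: 21.58
ee_pos: [502.7, 8.1, 219.6]
ee_rot: [-180.0, 0.2, -175.4]
force: [-0.1, 0.7, 1.0]
gripper_width: 0.2
gripper_force: 0.8
```

Touching the edge now (about 1 N). I'll continue down to the catch.

```bash
python3 -m crank '[{"grip":0.0,"x":0.004,"y":0,"z":0.0045,"yaw":0},{"grip":0.0,"x":0.0085,"y":0,"z":0.009,"yaw":0},{"grip":0.0,"x":0.0125,"y":0,"z":0.0135,"yaw":0},{"grip":0.0,"x":0.0165,"y":0,"z":0.018,"yaw":0},{"grip":0.0,"x":0.02,"y":0,"z":0.022,"yaw":0}]' 20
python3 -m crank '[{"grip":0.0,"x":0.002,"y":0,"z":0.003,"yaw":0},{"grip":0.0,"x":0.004,"y":0,"z":0.006,"yaw":0},{"grip":0.0,"x":0.006,"y":0,"z":0.009,"yaw":0},{"grip":0.0,"x":0.008,"y":0,"z":0.012,"yaw":0},{"grip":0.0,"x":0.008,"y":0,"z":0.012,"yaw":0}]' 20
```

```text
time_s: 22.0
ee_pos: [483.1, 6.4, 196.3]
ee_rot: [-180.0, 0.0, -175.4]
force: [-1.0, -0.1, 3.8]
gripper_width: 0.5
gripper_force: 1.2
time_s: 22.42
ee_pos: [476.1, 5.9, 187.1]
ee_rot: [-180.0, 0.2, -175.4]
force: [-5.3, 0.6, 18.3]
gripper_width: 0.3
gripper_force: 9.3
```

```bash
python3 -m crank '[{"grip":0.0,"x":0,"y":0,"z":0.001,"yaw":0},{"grip":0.0,"x":0,"y":0,"z":0.002,"yaw":0},{"grip":0.0,"x":0,"y":0,"z":0.003,"yaw":0},{"grip":0.0,"x":0,"y":0,"z":0.004,"yaw":0},{"grip":0.0,"x":0,"y":0,"z":0.004,"yaw":0}]' 20
```

```text
time_s: 22.83
ee_pos: [475.4, 5.7, 180.4]
ee_rot: [-180.0, 0.0, -175.4]
force: [-0.2, 0.3, 0.9]
gripper_width: 0.6
gripper_force: 0.2
```

It went from 18 N to 1 N as the TCP fell to 180.4 mm, which is fully-shut height, so the catch has passed. I'll press a little more against the stop, then retreat and check.

```bash
python3 -m crank '[{"grip":0.0,"x":0,"y":0,"z":0.001,"yaw":0},{"grip":0.0,"x":0,"y":0,"z":0.002,"yaw":0},{"grip":0.0,"x":0,"y":0,"z":0.003,"yaw":0},{"grip":0.0,"x":0,"y":0,"z":0.004,"yaw":0},{"grip":0.0,"x":0,"y":0,"z":0.004,"yaw":0}]' 20
python3 -m crank '[{"grip":0.0,"x":0,"y":0,"z":-0.01,"yaw":0},{"grip":0.0,"x":0,"y":0,"z":-0.04,"yaw":0},{"grip":0.0,"x":0.02,"y":0,"z":-0.08,"yaw":0},{"grip":0.0,"x":0.04,"y":0,"z":-0.12,"yaw":0},{"grip":0.0,"x":0.06,"y":0,"z":-0.16,"yaw":0}]' 20
python3 -m crank '[{"grip":0.0,"x":0.02,"y":0,"z":0,"yaw":0},{"grip":0.0,"x":0.02,"y":0,"z":0,"yaw":0},{"grip":0.0,"x":0.02,"y":0,"z":0,"yaw":0},{"grip":0.0,"x":0.02,"y":0,"z":0,"yaw":0},{"grip":0.0,"x":0.02,"y":0,"z":0,"yaw":0}]' 20
python3 - <<'E'
from h import *
print(state()["ee_pos"])
m=camera_model("wrist");im=grab_frame("wrist")[...,::-1];cv2.imwrite("pics/w8.png",im)
g=cv2.cvtColor(im,cv2.COLOR_BGR2GRAY);h=cv2.cvtColor(im,cv2.COLOR_BGR2HSV)
ca,sa=np.cos(np.radians(4.6)),np.sin(np.radians(4.6));H=np.array([663,20,30.])
def pt(th,x,y,z):
    a=x*np.cos(th)+z*np.sin(th);b=-x*np.sin(th)+z*np.cos(th)
    return H+[a*ca-y*sa,a*sa+y*ca,b]
for th in(0,.04,.08): print(th,[(n,proj(m,pt(th,*q)).round(1).tolist()) for n,q in(("tip",(-234,0,12)),("edge",(-200,0,136)),("stripback",(-170,0,136)))])
for c in(300,320,340): print(c,[(y,int(g[y,c])) for y in range(145,262,3)])
for n,X in(("head c",[563.5,11.5,150]),("heelmid",[534,9,42])): print(n,proj(m,X).round())
E
```

```text
time_s: 23.25
ee_pos: [475.6, 5.7, 180.0]
ee_rot: [-180.0, 0.1, -175.4]
force: [-9.3, 0.4, 27.3]
gripper_width: 0.4
gripper_force: 13.3
time_s: 23.67
ee_pos: [419.5, 1.3, 329.3]
ee_rot: [-180.0, 0.0, -175.4]
force: [0.6, 0.4, 0.7]
gripper_width: 0.4
gripper_force: 0.0
time_s: 24.08
ee_pos: [400.3, -0.2, 326.9]
ee_rot: [180.0, -0.1, -175.4]
force: [-0.3, -0.6, -0.5]
gripper_width: 0.6
gripper_force: 0.0
[ 4.00312164e+02 -2.15079550e-01  3.26924415e+02]
0 [('tip', [319.5, 182.5]), ('edge', [319.3, 241.6]), ('stripback', [319.3, 266.9])]
0.04 [('tip', [319.5, 184.7]), ('edge', [319.2, 249.7]), ('stripback', [319.3, 274.6])]
0.08 [('tip', [319.4, 187.1]), ('edge', [319.2, 258.2]), ('stripback', [319.3, 282.6])]
300 [(145, 134), (148, 135), (151, 136), (154, 133), (157, 134), (160, 131), (163, 140), (166, 135), (169, 129), (172, 134), (175, 129), (178, 130), (181, 60), (184, 32), (187, 33), (190, 33), (193, 32), (196, 32), (199, 31), (202, 31), (205, 49), (208, 57), (211, 70), (214, 73), (217, 73), (220, 73), (223, 74), (226, 73), (229, 66), (232, 50), (235, 32), (238, 25), (241, 25), (24
[... 292 characters left out ...]
2, 32), (205, 47), (208, 58), (211, 71), (214, 73), (217, 73), (220, 61), (223, 51), (226, 51), (229, 50), (232, 51), (235, 51), (238, 19), (241, 17), (244, 19), (247, 17), (250, 16), (253, 16), (256, 17), (259, 15)]
340 [(145, 136), (148, 134), (151, 133), (154, 137), (157, 134), (160, 132), (163, 138), (166, 139), (169, 133), (172, 128), (175, 129), (178, 125), (181, 69), (184, 36), (187, 37), (190, 36), (193, 35), (196, 34), (199, 34), (202, 32), (205, 46), (208, 57), (211, 71), (214, 73), (217, 73), (220, 71), (223, 71), (226, 70), (229, 57), (232, 40), (235, 28), (238, 27), (241, 26), (244, 26), (247, 26), (250, 20), (253, 10), (256, 11), (259, 8)]
head c [319. 313.]
heelmid [319. 251.]
```

The press hit a hard stop (27 N at 180.0 mm), and the tab now sits at row 181–182, which is the 0 rad prediction. One last check of the figure from the fixed cameras with the arm moved aside.

```bash
python3 -m crank '[{"grip":0.0,"x":0,"y":-0.04,"z":0,"yaw":0},{"grip":0.0,"x":0,"y":-0.08,"z":0,"yaw":0},{"grip":0.0,"x":0,"y":-0.12,"z":0,"yaw":0},{"grip":0.0,"x":0,"y":-0.16,"z":0,"yaw":0},{"grip":0.0,"x":0,"y":-0.20,"z":0,"yaw":0}]' 20
python3 -m crank '[{"grip":0.0,"x":0,"y":-0.04,"z":0,"yaw":0},{"grip":0.0,"x":0,"y":-0.08,"z":0,"yaw":0},{"grip":0.0,"x":0,"y":-0.10,"z":0,"yaw":0},{"grip":0.0,"x":0,"y":-0.10,"z":0,"yaw":0},{"grip":0.0,"x":0,"y":-0.10,"z":0,"yaw":0}]' 20
python3 - <<'E'
from h import *
for n in("top","scene"):
    m=camera_model(n);im=grab_frame(n)[...,::-1];cv2.imwrite(f"pics/{n}9.png",im);h=cv2.cvtColor(im,cv2.COLOR_BGR2HSV)
    a=proj(m,[563.5,11.5,42]).round();b=proj(m,[563.5,11.5,150]).round();print(n,"foot",a,"head",b,"cover edge 0:",proj(m,[463.6,4,166]).round())
    x,y=int(b[0]),int(b[1])
    for r in range(y-14,y+26,2):print(r,h[r,x-16:x+18:2,2].tolist(),h[r,x-16:x+18:2,1].tolist())
print(state()["ee_pos"],state()["time_s"])
E
```

```text
time_s: 24.55
ee_pos: [416.0, -201.6, 327.2]
ee_rot: [180.0, -0.1, -175.4]
force: [1.3, 0.1, 0.7]
gripper_width: 0.8
gripper_force: 0.0
time_s: 24.97
ee_pos: [423.9, -300.2, 326.5]
ee_rot: [179.9, -0.1, -175.5]
force: [0.0, 0.3, -0.4]
gripper_width: 0.5
gripper_force: 0.0
top foot [308. 187.] head [306. 182.] cover edge 0: [307. 212.]
168 [186, 186, 186, 186, 186, 187, 187, 187, 187, 187, 187, 187, 187, 187, 187, 187, 188] [52, 53, 52, 53, 52, 53, 53, 53, 55, 55, 56, 56, 55, 56, 56, 55, 57]
170 [185, 185, 186, 186, 186, 186, 186, 186, 186, 187, 186, 187, 187, 187, 187, 187, 187] [52, 52, 53, 53, 53, 53, 53, 53, 53, 53, 53, 53, 53, 53, 55, 56, 56]
172 [186, 186, 186, 187, 186, 187, 187, 187, 187, 187, 187, 187, 187, 187, 188, 187, 188] [52, 52, 52, 53, 53, 53, 53, 53, 52, 53, 53, 52, 52, 50, 52, 50, 54]
174 [185, 185, 182, 180, 181, 180, 181, 181, 180, 180, 180, 181, 182, 181, 181, 181, 186] [51, 50, 41, 37, 37, 35, 35, 35, 33, 34, 31, 32, 32, 30, 30, 31, 49]
176 [186, 184, 180, 181, 181, 181, 184, 182, 179, 185, 182, 181, 180, 181, 180, 182, 185] [51, 47, 28, 27, 27, 27, 26, 27, 27, 
[... 4940 characters left out ...]
 23, 25, 25, 21, 23, 21, 21, 22, 23, 35, 37]
192 [61, 60, 53, 57, 70, 110, 151, 172, 180, 181, 179, 190, 195, 195, 196, 198, 202] [42, 47, 38, 58, 25, 28, 22, 22, 23, 25, 20, 20, 20, 22, 26, 40, 40]
194 [58, 59, 56, 61, 59, 60, 70, 116, 165, 180, 183, 197, 199, 196, 197, 200, 198] [44, 48, 50, 46, 48, 43, 25, 26, 20, 26, 22, 21, 22, 21, 38, 42, 40]
196 [59, 53, 59, 56, 56, 58, 55, 56, 81, 129, 179, 195, 197, 196, 199, 200, 171] [65, 43, 39, 41, 36, 57, 46, 46, 25, 20, 21, 20, 19, 27, 41, 38, 40]
198 [88, 74, 59, 57, 58, 56, 60, 54, 56, 67, 86, 134, 179, 196, 199, 190, 116] [78, 65, 61, 31, 44, 41, 60, 52, 46, 42, 27, 21, 24, 34, 41, 40, 37]
[ 423.83469946 -298.54766083  327.4493869 ] 25.0667
```

Through the cover the head is at (306,181) in the top view and (320,173) in the scene view. That matches the upright prediction of (306,182) and (320,174). Handing in.

```bash
python3 -c "
from workcell import *
print(job_done())"
```

```text
the job is handed in; nothing more can be done
None
```

The figure is standing upright on the grey square with the cover latched shut over it, and I handed the job in at about 25 s; no verdict was returned.

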